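Lay the soldering iron on its forked stand

ROBOT

A 7-joint arm with a two-finger parallel gripper is mounted at the origin on the work surface. World frame = base frame: x ahead of the robot, y to its left, z up, the work surface at z = 0. Lengths are in mm, angles in rad, forces in N, time in s.
With the tool pointing down it reaches from about 400 to 875 mm from the base axis. Payload 4.4 kg.
Tool frame: the origin (TCP) lies at the very end of the fingers, on their centre line; the grasp point (between the pads) lies 19 mm behind it; z points along the fingers, x is the direction in which the jaws open and shut, and the axes are right-handed (so a half turn about z gives the same grasp; the last joint's range is limited). The gripper opens to 85 mm and grips with 20 to 120 N. Pads are 22 mm wide; open, the fingers measure 114 mm over their backs; the gripper's body (76 mm by 85 mm) begins 54 mm behind the grasp point. The pads swing forward as they close: fully open they stand 13 mm farther back than shut.
Start: joints at [1.123, 0.628, 0.038, 1.517, -0.027, 0.996, -0.02], TCP at [242.213, -603.201, 231.313] pointing down, gripper open.
Joint ranges: [-3.06, 3.06], [-0.37, 2.12], [-1.25, 1.32], [0.18, 2.47], [-1.1, 4.24], [0.23, 1.98], [-2.94, 2.94]. Speed limits (rad/s): [2.57, 2.57, 3.14, 3.14, 3.14, 3.14, 3.14].

INTERFACE

Orientations are given as [roll, pitch, yaw] about the fixed x, y, z axes, in that order (R = Rz(yaw) Ry(pitch) Rx(roll)).
In Python, from cell import telemetry, get_image, get_calibration, ctrl gives the robot as it stands. The module is installed in compiled form; this text tells all that it offers.
- The arm moves only by the tool arm_command, never from a script. Its arguments are lists of equal length, an entry for each row: "rot": the turn, a rotation vector about the world's x, y, z in degrees, a list of three; "slide": the shift along the world's x, y, z in mm, a list of three; "gripper": the finger opening in mm, from 0 to 85.4. A call has 1 to 5 rows; each row shifts and turns the pose as measured when the row begins; what a row does not reach is not made up. A row lasts 1/12 s, in which the tool goes at most 41.7 mm and 7.16 degrees, less where a joint would pass 70% of its speed; a pose out of reach is approached as far as the arm can. A call with a gripper value outside its range is refused whole. The fingers move at their own pace and stop on an object; the grip force is fixed at half the most. Time passes only in rows, so rows that do not move let the fingers close. It gives the time, the measured TCP pose, the force and the opening at its end, in the units of the state.
- telemetry.read_state(): the state, without advancing time (a new reading comes with each control period).
- get_image(name): name is "scene" or "top"; returns (picture, depth): 480x640x3 uint8, red, green, blue; 480x640 float32, mm along the optical axis (not along the pixel's ray), 0 where there is no reading.
- get_calibration(name): a dict with "fx", "fy", "cx", "cy" (pixels), "xyz" and "attitude" of the camera in the world. Camera axes: x right, y up, looking along -z (the intrinsics and any distortion apply to the point x, -y, -z); pixel columns grow to the right and rows downward; lengths in mm; the calibration is good to about 2 mm. A picture is of the moment at which its call begins. get_calibration takes no time and is no camera call.
- ctrl.finish_job(): hands the job in, once; it reports no verdict.
The state is a dict: "clock": time; "qpos": joint angles; "qd": joint speeds; "tau": joint torques, N m; "eef_pos": TCP position; "tool_rot": TCP orientation; "force": force on the tool from outside, world axes, zero at the start; "torque": the same for the moment, N m; "width": finger opening in mm.
Only numpy, scipy, OpenCV 4.12 (cv2) and the standard library are available. Lean on these libraries where they do the work, as an engineer would, in place of code of your own. Each camera call takes 0.05 s, during which the arm holds its last target.

TASK

Pick up the good soldering iron, the one with the pale wooden handle and the pointed copper bit, and lay it level in both V forks of the blue stand, forks about half-way along its bare steel rod and the copper bit over the stand's steel drip pan; lower it into the forks before letting go, do not drop it. Leave the old black-handled iron lying where it is.

Things in the scene. Friction and masses are not known exactly. Their poses are not given: they have to be found in the camera images.
- iron_mid (a point): Good soldering iron, 335 mm, 0.35 kg, lying flat. Point on its long axis at the balance, mid bare rod (grip here), 13 mm above the table at the start. x along the iron to the copper bit, z up. Steel rod dia. 11 mm, bare from x -76 to +70 mm; brass ferrule dia. 19, -94 to -76; pale wooden handle dia. 26, -220 to -90; copper bit 26 mm square, +70 to +94, then a point to +115.
- iron_tip (a point): Tip of the good iron's pointed copper bit, on its long axis, 115 mm from the point above along x. Same axes.
- old_iron_mid (a point): Old soldering iron, to be left alone: same build and size (13 mm above the table, x towards its bit, bare rod -76 to +70 mm), but with a black handle and a blunt dark grey bit that ends at +106 mm.
- stand: Fixed blue stand, bare-metal forks. Origin on the table midway between its forks; x towards the drip pan, z up. Base x -80 to +70 mm, 80 wide, 6 thick. Upright V forks 6 mm thick at x -40 and +40, open upward: V bottom 79 mm up, arms 30 deg off vertical, tips 114 mm up and 40 apart. The rod rests with its axis 90 mm up at y 0. Steel pan x +70 to +140, 90 wide, 14 high. 74 mm free between forks.
Mind the look-alikes: they are no part of the job. Leave any turquoise look-alike of the stand alone.

How it is judged (in metres and radians):
On the way:
1. the good iron, still held by the fingers, is lowered to within 20 mm of its place in the forks (not dropped in) (x of iron_mid in the frame of stand between -0.03 and 0.03 m and y of iron_mid in the frame of stand between -0.02 and 0.02 m and z of iron_mid in the frame of stand between 0.07 and 0.11 m and contact force between iron and the fingers above 0.5 N), for 0.1 s.
At the end, for the whole second after the job is handed in: The good iron rests in both forks: mid point within 20 mm along and 12 mm across of the middle between them, 80 to 100 mm up; copper tip on the pan side, within 25 mm of the centre line, 70 to 110 mm up; the old iron within 20 mm of its start (x of iron_mid in the frame of stand between -0.02 and 0.02 m and y of iron_mid in the frame of stand between -0.012 and 0.012 m and z of iron_mid in the frame of stand between 0.08 and 0.1 m and x of iron_tip in the frame of stand above 0.08 m and y of iron_tip in the frame of stand between -0.025 and 0.025 m and z of iron_tip in the frame of stand between 0.07 and 0.11 m and linear speed of iron below 0.02 m/s and angular speed of iron below 0.2 rad/s and distance of old_iron_mid from where it was at the start of the episode below 0.02 m); the robot touches nothing.
It fails at once if the old black-handled iron is displaced by more than 20 mm (distance of old_iron_mid from where it was at the start of the episode above 0.02 m).
It also fails if it takes over 42 s, if anything falls off the work surface, if the arm or the gripper's body presses on something with over 40 N, if the wrist force passes 120 N, or if a joint passes its speed limit or range.

## Working session

There is one attempt and no reset: what is moved stays moved. The work goes in short steps, Python scripts to look and compute and a tool call to move; the robot and the scene stay as the last step left them, time stands still between calls to the robot, and variables do not carry over. Pictures are saved under pics/ and viewed, and the job is handed in when it is done.

Besides the shell and the picture viewer there is one more tool, called after "Request:" as name(argument=value, ...) on one line, values as JSON. arm_command: Moves the arm, as the interface text tells. Its arguments: {"type":"object","properties":{"rot":{"type":"array"},"slide":{"type":"array"},"gripper":{"type":"array"}},"required":["rot","slide","gripper"]}

```bash
mkdir -p pics; python3 - <<'E'
from cell import telemetry,get_image,get_calibration,ctrl
import cv2,numpy as np
print(telemetry.read_state())
for n in("scene","top"):
    im,d=get_image(n); np.savez(f"pics/{n}0.npz",im=im,d=d)
    cv2.imwrite(f"pics/{n}0.png",im[:,:,::-1]); print(n,get_calibration(n))
E
```

```text
{'clock': 0.0, 'qpos': array([ 1.12321902,  0.6293197 ,  0.03846644,  1.51835932, -0.0269797 ,
        0.99630647, -0.02000665]), 'qd': array([ 0.00238767,  0.00109785, -0.00126185,  0.00069792,  0.0016885 ,
        0.00046378, -0.00084326]), 'tau': array([-3.92328354e-05, -5.63405156e+01,  1.22631211e+00, -1.93449068e+01,
        1.09521937e-02,  1.06411308e-02, -1.15941015e-05]), 'eef_pos': array([ 241.94802336, -602.62372231,  230.40945101]), 'tool_rot': array([ 3.14153797e+00,  1.87344351e-03, -1.18903429e+00]), 'force': array([-0.4916241 , -0.23017193, -0.98461383]), 'torque': array([ 8.22897626e-03, -7.29517184e-02, -9.17742727e-05]), 'width': 85.5230006552103}
scene {'fx': 550.8428604126892, 'fy': 550.8428604126892, 'cx': 319.70820777383886, 'cy': 238.09549511382784, 'xyz': array([1295.27226184, -188.97803768, 1036.00329156]), 'attitude': array([ 0.7173129 , -0.0163134 ,  1.35904328])}
top {'fx': 490.3807945198596, 'fy': 490.3807945198596, 'cx': 327.35483091792787, 'cy': 233.7689842262119, 'xyz': array([ 333.12930181,   40.42558746, 1070.82103552]), 'attitude': array([ 0.11088498, -0.00758023, -1.58523097])}
```

View pics/scene0.png

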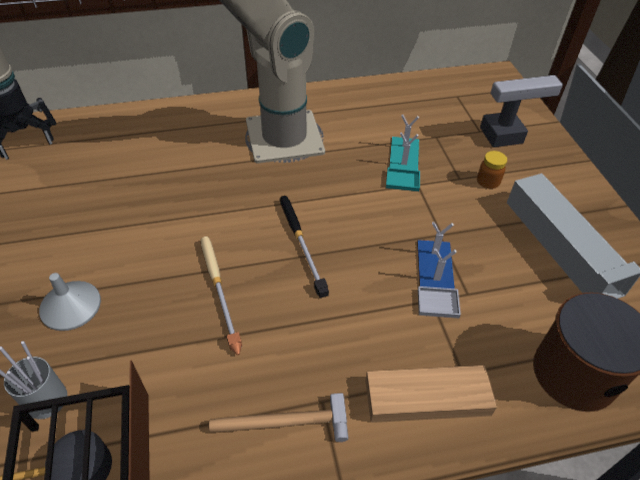

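View pics/top0.png

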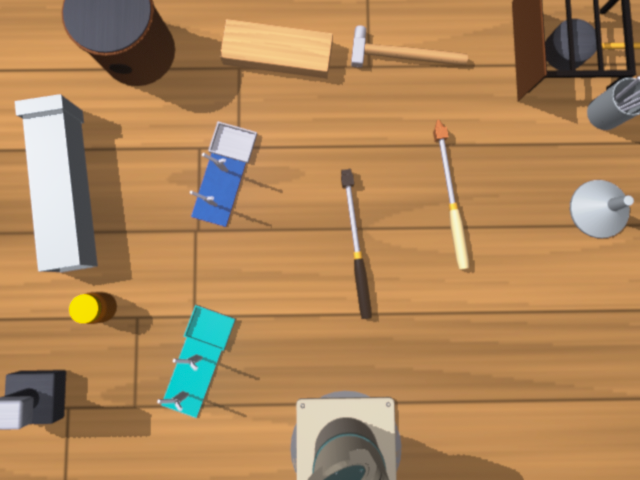

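```bash
cat > h.py <<'E'
import numpy as np,cv2
from scipy.spatial.transform import Rotation as R
from cell import telemetry,get_image,get_calibration,ctrl
def ray(n,u,v):
    c=get_calibration(n); M=R.from_euler('xyz',c['attitude']).as_matrix()
    u=np.asarray(u,float);v=np.asarray(v,float)
    d=np.stack([(u-c['cx'])/c['fx'],-(v-c['cy'])/c['fy'],-np.ones_like(u)],-1)@M.T
    return np.array(c['xyz']),d
def onz(n,u,v,z):
    o,d=ray(n,u,v); t=(z-o[2])/d[...,2]; return o+d*t[...,None]
def proj(n,p):
    c=get_calibration(n); M=R.from_euler('xyz',c['attitude']).as_matrix()
    q=(np.asarray(p,float)-c['xyz'])@M
    return np.stack([c['cx']+c['fx']*q[...,0]/-q[...,2], c['cy']-c['fy']*q[...,1]/-q[...,2]],-1)
def big(m):
    n,l,s,_=cv2.connectedComponentsWithStats(m.astype(np.uint8)); k=1+np.argmax(s[1:,4]); return l==k
E
python3 - <<'E'
from h import *
for n in("scene","top"):
    z=np.load(f"pics/{n}0.npz"); im=z['im']
    hsv=cv2.cvtColor(im,cv2.COLOR_RGB2HSV); H,S,V=[hsv[...,i].astype(int) for i in range(3)]
    win=np.zeros(H.shape,bool)
    if n=="top": win[110:285,420:490]=1
    else: win[225:365,190:255]=1
    for nm,pts in dict(handle=[(464,250)] if n=="top" else [(211,262)],bit=[(440,132)] if n=="top" else [(235,343)]).items():
        for (a,b) in pts: print(n,nm,hsv[b,a])
    handle=big(win&(H>=20)&(H<=34)&(V>150)&(S<150)); 
    bit=big(win&(H<=12)&(S>110)&(V>120))
    blue=big((H>105)&(H<122)&(S>150)&(V>60))
    for nm,m in(("handle",handle),("bit",bit),("blue",blue)):
        v,u=np.nonzero(m); P=onz(n,u,v,6 if nm=="blue" else 13)[:,:2]
        r=cv2.minAreaRect(P.astype(np.float32)); c=P.mean(0); w,V2=np.linalg.eigh(np.cov((P-c).T))
        print(n,nm,len(u),"px",u.min(),u.max(),v.min(),v.max(),"mean",c,"rect",r,"ax",np.degrees(np.arctan2(V2[1,1],V2[0,1])))
    o=im.copy(); o[handle]=(255,0,255);o[bit]=(0,255,0);o[blue]=(255,255,0)
    crop=o[100:290,170:500] if n=="top" else o[180:370,170:500]
    cv2.imwrite(f"pics/{n}_m.png",cv2.resize(crop,None,fx=2.4,fy=2.4,interpolation=0)[:,:,::-1])
E
```

```text
scene handle [ 19  74 218]
scene bit [ 10 140 170]
scene handle 115 px 206 217 239 276 mean [ 442.26978026 -250.58136243] rect ((433.5476989746094, -250.19064331054688), (119.23174285888672, 11.382735252380371), 3.8823201656341553) ax -174.27310196143245
scene bit 207 px 227 241 332 354 mean [ 674.11160938 -221.78729025] rect ((678.0897827148438, -221.5875701904297), (53.01510238647461, 25.75452423095703), 8.999593734741211) ax -169.48060876550954
scene blue 988 px 418 453 241 287 mean [561.93793433 260.54305714] rect ((552.1593017578125, 270.62994384765625), (77.95795440673828, 138.27586364746094), 73.14315795898438) ax 178.79924724782754
top handle [ 22  84 238]
top bit [ 11 158 228]
top handle 538 px 450 466 209 268 mean [ 436.08726225 -253.32397762] rect ((437.206787109375, -253.2661590576172), (130.9629364013672, 20.516807556152344), 7.011168479919434) ax -173.12645893017776
top bit 197 px 434 447 120 140 mean [ 678.25721813 -223.32745317] rect ((679.6959838867188, -224.5901641845703), (28.986156463623047, 46.14698791503906), 87.79210662841797) ax -175.47649915102807
top blue 1054 px 200 239 162 208 mean [561.6296047  266.46470026] rect ((562.965576171875, 266.71905517578125), (75.67301940917969, 87.83377075195312), 72.55106353759766) ax -146.03592139185486
```

```bash
python3 - <<'E'
from h import *
for n in("scene","top"):
    z=np.load(f"pics/{n}0.npz"); im=z['im'];d=z['d']
    hsv=cv2.cvtColor(im,cv2.COLOR_RGB2HSV); H,S,V=[hsv[...,i].astype(int) for i in range(3)]
    win=np.zeros(H.shape,bool)
    if n=="top": win[105:235,180:270]=1
    else: win[215:325,405:475]=1
    blue=win&(H>105)&(H<125)&(S>130)&(V>30)
    v,u=np.nonzero(blue); P=onz(n,u,v,6)[:,:2]; r=cv2.minAreaRect(P.astype(np.float32)); print(n,"blue",len(u),r)
    print(cv2.boxPoints(r))
    # depth points
    v,u=np.nonzero(win&(d>0)); o,dr=ray(n,u,v); P=o+dr*d[v,u][:,None]
    k=P[:,2]>60; print(k.sum())
    Q=P[k]; print(np.c_[Q,u[k],v[k]].round(0)[np.argsort(-Q[:,2])][:40:2])
    x0,y0=(180,105) if n=="top" else (405,215)
    c=im[y0:y0+130,x0:x0+100]; c=cv2.resize(c,None,fx=4.5,fy=4.5,interpolation=cv2.INTER_CUBIC); cv2.imwrite(f"pics/{n}_st.png",c[:,:,::-1])
E
```

```text
scene blue 1154 ((552.0200805664062, 270.77044677734375), (78.31970977783203, 139.39315795898438), 73.3427505493164)
[[474.0232  253.23212]
 [607.56696 213.27565]
 [630.01697 288.30878]
 [496.4732  328.26526]]
268
[[532. 300. 113. 452. 225.]
 [603. 279. 113. 455. 250.]
 [525. 300. 112. 451. 223.]
 [594. 236. 112. 435. 250.]
 [527. 299. 112. 451. 224.]
 [527. 302. 111. 452. 224.]
 [610. 277. 111. 455. 253.]
 [518. 261. 110. 434. 224.]
 [532. 300. 110. 452. 226.]
 [592. 235. 110. 434. 250.]
 [606. 279. 109. 455. 252.]
 [605. 274. 109. 453. 252.]
 [513. 259. 109. 432. 223.]
 [528. 299. 109. 451. 225.]
 [517. 260. 109. 433. 224.]
 [510. 263. 108. 433. 222.]
 [593. 237. 107. 435. 251.]
 [513. 264. 107. 434. 223.]
 [606. 274. 107. 453. 253.]
 [518. 260. 107. 433. 225.]]
top blue 1992 ((553.7681274414062, 269.80670166015625), (77.10295867919922, 146.93661499023438), 73.19233703613281)
[[472.29077 254.1462 ]
 [612.9504  211.65804]
 [635.2455  285.46722]
 [494.58588 327.95538]]
195
[[590. 237. 114. 223. 160.]
 [588. 236. 114. 224. 161.]
 [605. 274. 113. 205. 153.]
 [512. 259. 113. 212. 199.]
 [525. 303. 112. 190. 193.]
 [593. 236. 112. 224. 159.]
 [518. 259. 112. 212. 196.]
 [606. 276. 112. 204. 153.]
 [516. 261. 112. 211. 197.]
 [589. 238. 111. 223. 161.]
 [589. 240. 111. 222. 161.]
 [604. 278. 111. 203. 154.]
 [514. 257. 110. 213. 198.]
 [606. 278. 110. 203. 153.]
 [602. 274. 110. 205. 155.]
 [519. 262. 110. 211. 196.]
 [517. 260. 110. 212. 197.]
 [529. 297. 109. 193. 191.]
 [604. 275. 109. 205. 154.]
 [525. 297. 109. 193. 193.]]
```

View pics/top_st.png

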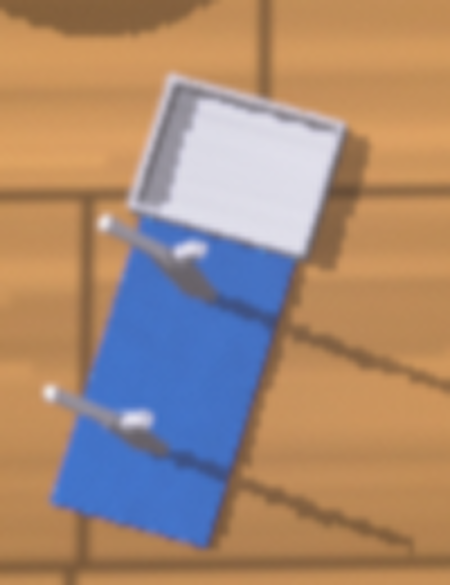

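View pics/scene_st.png

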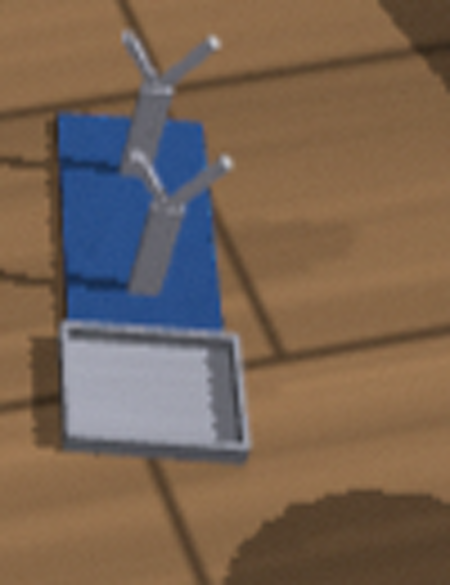

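```bash
python3 - <<'E'
from h import *
u=np.array([203.3,222.4,191.1,210.4]);v=np.array([154.3,160.1,192.2,198.1])
P=onz("top",u,v,113)[:,:2]; print(P)
f=P[:2].mean(0);b=P[2:].mean(0);e=f-b;print("top mid",(f+b)/2,np.hypot(*e),np.degrees(np.arctan2(e[1],e[0])))
u=405+np.array([136,226,129,214])/4.5;v=215+np.array([156,162,37,43])/4.5
P=onz("scene",u,v,113)[:,:2]; print(P)
f=P[:2].mean(0);b=P[2:].mean(0);e=f-b;print("scene mid",(f+b)/2,np.hypot(*e),np.degrees(np.arctan2(e[1],e[0])))
# iron rod in top: gray pixels between bit and handle, row centers
im=np.load("pics/top0.npz")['im']
L=[]
for r in range(145,202,4):
    row=im[r,435:462].astype(int); s=row.max(1)-row.min(1); k=np.nonzero(s<45)[0]
    if len(k): L.append((435+k.mean(),r)); 
L=np.array(L); P=onz("top",L[:,0],L[:,1],13)[:,:2]; c=P.mean(0); p=np.polyfit(P[:,0],P[:,1],1); print("rod",len(L),p,np.degrees(np.arctan(p[0])),np.polyval(p,589.5), np.std(P[:,1]-np.polyval(p,P[:,0])))
print(telemetry.read_state()['eef_pos'])
for n in ("scene","top"):print(n,proj(n,[[589.7,-235.2,13],[589.7+114,-235.2+13.5,13]]))
i=im[110:280,415:485];cv2.imwrite("pics/iron_t.png",cv2.resize(i,None,fx=3.5,fy=3.5,interpolation=2)[:,:,::-1])
i=np.load("pics/scene0.npz")['im'][230:360,185:260];cv2.imwrite("pics/iron_s.png",cv2.resize(i,None,fx=4.5,fy=4.5,interpolation=2)[:,:,::-1])
E
```

```text
[[602.7359175  277.10885442]
 [590.40507442 238.91178606]
 [526.12779549 300.17615083]
 [513.77889258 261.89627793]]
top mid [558.26192    269.52326731] 80.00237352965453 -16.727196614149083
[[593.8266954  236.4359446 ]
 [606.10876345 278.27923091]
 [518.18777306 260.207846  ]
 [530.6013354  301.31280598]]
scene mid [562.18114183 269.05895688] 79.11379756818332 -17.20617989689203
rod 15 [ 1.23580984e-01 -3.07266572e+02] 7.044949618378131 -234.41558170730343 0.6577892580258801
[ 241.98639182 -602.65996473  230.48737677]
scene [[224.47429921 309.61433043]
 [236.45225937 353.63147608]]
top [[446.924999   169.58484093]
 [438.77795672 119.64679004]]
```

View pics/iron_t.png

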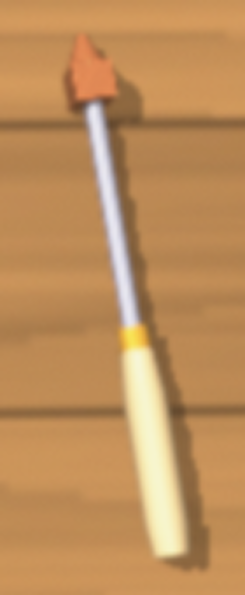

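View pics/iron_s.png

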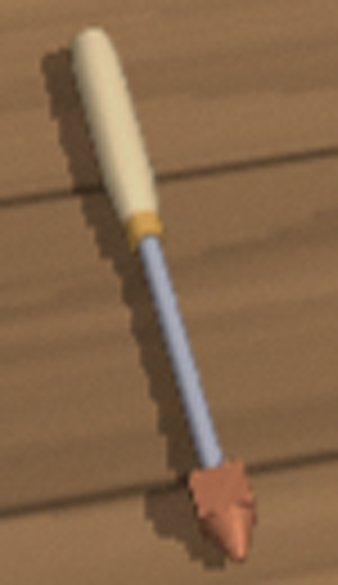

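Request:
arm_command(rot=[[0,0,-3],[0,0,-3],[0,0,-3],[0,0,-3],[0,0,-3]], slide=[[27,28.5,0],[27,28.5,0],[27,28.5,0],[27,28.5,0],[27,28.5,0]], gripper=[85,85,85,85,85])

```text
clock: 0.52
eef_pos: [366.9, -463.5, 227.6]
tool_rot: [3.131, 0.001, -1.485]
force: [-0.1, -0.6, 0.2]
width: 85.1
```

Request:
arm_command(rot=[[0,0,0],[0,0,0],[0,0,0],[0,0,0],[0,0,0]], slide=[[27,28.5,0],[27,28.5,0],[27,28.5,0],[27,28.5,0],[27,28.5,0]], gripper=[85,85,85,85,85])

```text
clock: 0.93
eef_pos: [505.8, -312.2, 226.0]
tool_rot: [3.128, 0.003, -1.489]
force: [1.1, -0.4, -0.6]
width: 84.9
```

Request:
arm_command(rot=[[0,0,0],[0,0,0],[0,0,0],[0,0,0],[0,0,0]], slide=[[27,28.5,0],[27,28.5,0],[18,19,-30],[0,0,-30],[0,0,0]], gripper=[85,85,85,85,85])

```text
clock: 1.35
eef_pos: [589.6, -218.3, 164.2]
tool_rot: [3.136, 0.009, -1.472]
force: [-1.5, -1.1, -0.3]
width: 85.1
```

Request:
arm_command(rot=[[-0.5,-0.3,1.3],[0,0,0],[0,0,0],[0,0,0]], slide=[[0,-16,-30],[0,0,-30],[0,0,-20],[0,0,0]], gripper=[85,85,85,85])

```text
clock: 1.68
eef_pos: [590.2, -235.3, 84.2]
tool_rot: [3.141, -0.002, -1.447]
force: [-0.5, 0.0, 0.3]
width: 85.2
```

```bash
python3 - <<'E'
from h import *
print(telemetry.read_state())
im,d=get_image("scene"); a=im[180:380,150:300]
b,_=get_image("top"); b=b[90:290,380:530]
cv2.imwrite("pics/pre.png",cv2.resize(np.hstack([a,b]),None,fx=2.6,fy=2.6,interpolation=2)[:,:,::-1])
E
```

```text
{'clock': 1.6833, 'qpos': array([ 0.28447899,  0.78695904,  0.0831298 ,  1.68123036, -0.09102112,
        0.67653653, -1.03266325]), 'qd': array([ 0.00700341, -0.03680901,  0.00467009, -0.02255559, -0.00324729,
        0.04508251, -0.00169465]), 'tau': array([-6.48212023e-01, -5.99339640e+01,  1.84802536e+00, -1.56605566e+01,
       -5.73204865e-02, -6.64836410e-01,  2.84486229e-02]), 'eef_pos': array([ 590.21600809, -235.3107617 ,   84.1971314 ]), 'tool_rot': array([ 3.14129050e+00, -1.97490044e-03, -1.44691391e+00]), 'force': array([-0.52692434,  0.0085644 ,  0.34226956]), 'torque': array([ 0.04287344,  0.01952617, -0.02047433]), 'width': 85.20746723878993}
```

View pics/pre.png

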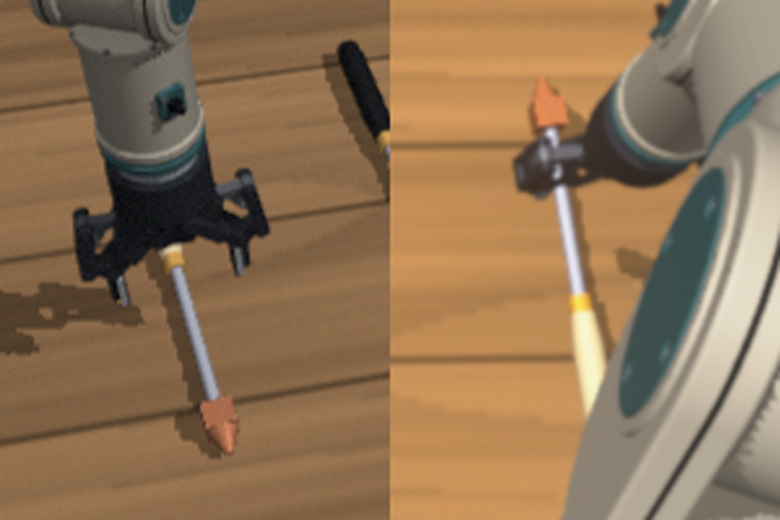

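Both views show the open fingers straddling the good iron's rod (scene crop, fingers near x 120 and 240, rod near x 185), with the tool aligned to it. The black iron is clear. I'll descend and grip.

Request:
arm_command(rot=[[0,0,0],[0,0,0],[0,0,0],[0,0,0]], slide=[[0,0,-30],[0,0,-30],[0,0,-15],[0,0,0]], gripper=[85,85,85,85])

```text
clock: 2.12
eef_pos: [599.8, -241.0, 22.1]
tool_rot: [-3.12, -0.014, -1.45]
force: [-0.7, 0.7, 0.3]
width: 84.8
```

```bash
python3 - <<'E'
from h import *
print(telemetry.read_state())
E
```

```text
{'clock': 2.1167, 'qpos': array([ 0.29525303,  0.88006941,  0.07052374,  1.6933921 , -0.0997242 ,
        0.54622602, -1.02563906]), 'qd': array([ 0.00411092, -0.04701679,  0.00887109, -0.02366786,  0.00158698,
        0.0340565 ,  0.00047494]), 'tau': array([ 5.83031075e-02, -6.09776402e+01,  2.20477089e+00, -1.31386042e+01,
       -5.94423749e-03, -5.60242105e-01,  1.37160084e-02]), 'eef_pos': array([ 599.81465243, -240.99641477,   22.12120872]), 'tool_rot': array([-3.1200823 , -0.01357181, -1.44995923]), 'force': array([-0.67463168,  0.67299244,  0.30440055]), 'torque': array([0.01242081, 0.04493421, 0.02135139]), 'width': 84.75447217495449}
```

Request:
arm_command(rot=[[0,0,0],[0,0,0]], slide=[[0,0,0],[0,0,0]], gripper=[85,85])

```text
clock: 2.28
eef_pos: [601.7, -242.5, 25.9]
tool_rot: [-3.116, -0.016, -1.451]
force: [-0.8, 0.2, -0.4]
width: 84.8
```

Request:
arm_command(rot=[[0.7,1.6,0],[0,0,0],[0,0,0]], slide=[[-11.5,7,0],[0,0,0],[0,0,0]], gripper=[85,85,85])

```text
clock: 2.53
eef_pos: [594.1, -237.7, 32.5]
tool_rot: [-3.134, -0.005, -1.451]
force: [0.4, 0.2, 0.3]
width: 84.9
```

Request:
arm_command(rot=[[0,0,0],[0,0,0]], slide=[[0,0,0],[0,0,0]], gripper=[85,85])

```text
clock: 2.7
eef_pos: [596.1, -238.6, 35.1]
tool_rot: [-3.129, -0.008, -1.451]
force: [0.2, 0.4, -1.4]
width: 84.8
```

Request:
arm_command(rot=[[0.4,0.8,0],[0.1,0.1,0],[0.1,0.1,0]], slide=[[-7,4,-15],[-1.5,0.7,-12],[-1.5,0.7,-5]], gripper=[85,85,85])

```text
clock: 2.95
eef_pos: [588.2, -234.0, 3.5]
tool_rot: [-3.14, 0.002, -1.451]
force: [0.3, -1.1, 0.1]
width: 84.8
```

Request:
arm_command(rot=[[0,0.1,0],[0.1,0.1,0],[0.1,0.1,0],[0,0.1,0],[0,0.1,0]], slide=[[0,0,-0.5],[-0.7,0.3,-1],[-0.7,0.3,-1],[-0.7,0.3,-1],[-0.7,0.3,-1]], gripper=[11,6,4,4,4])

```text
clock: 3.37
eef_pos: [586.3, -239.9, 0.0]
tool_rot: [3.136, -0.002, -1.455]
force: [-1.1, 3.5, 7.9]
width: 24.9
```

Request:
arm_command(rot=[[0,0,0],[0,0,0],[0,0,0]], slide=[[0,2,3],[0,0,0],[0,0,0]], gripper=[4,4,4])

```text
clock: 3.62
eef_pos: [586.6, -238.3, 4.0]
tool_rot: [3.137, -0.002, -1.455]
force: [0.2, -1.4, -3.3]
width: 8.5
```

Request:
arm_command(rot=[[0,0,0],[0,0,0]], slide=[[0,0,0],[0,0,0]], gripper=[4,4])

```text
clock: 3.78
eef_pos: [586.4, -238.2, 3.6]
tool_rot: [3.137, -0.002, -1.455]
force: [-0.1, -0.2, 3.6]
width: 8.4
```

```bash
python3 - <<'E'
from h import *
s=telemetry.read_state();print(s['eef_pos'],s['width'],s['force'])
im,d=get_image("scene"); a=im[180:380,150:300]
cv2.imwrite("pics/g.png",cv2.resize(a,None,fx=3.5,fy=3,interpolation=2)[:600,:,::-1])
E
```

```text
[ 586.44849304 -238.17261926    3.63652723] 8.356296982634696 [-0.06174278 -0.20059521  3.61012894]
```

View pics/g.png

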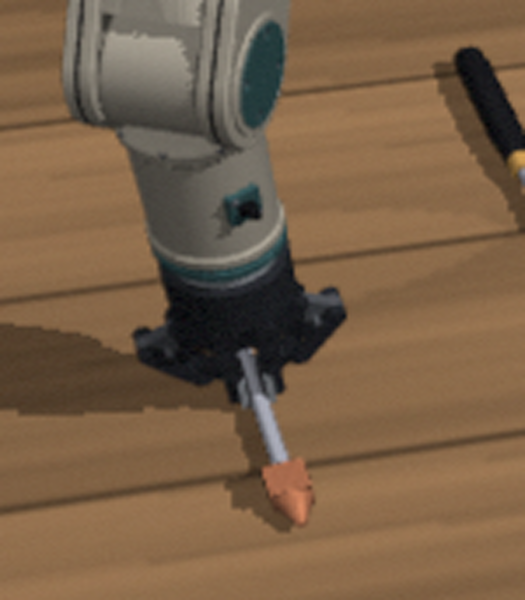

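The fingers have closed on the rod (near pixel 262, 390), the copper bit is free at about (290, 490), and the black iron hasn't moved. Lifting now.

Request:
arm_command(rot=[[0,0,0],[0,0,0],[0,0,0],[0,0,0],[0,0,0]], slide=[[0,0,12],[0,0,25],[0,0,35],[0,0,35],[0,0,35]], gripper=[4,4,4,4,4])

```text
clock: 4.25
eef_pos: [575.7, -233.4, 140.6]
tool_rot: [3.113, 0.011, -1.454]
force: [1.1, -0.4, -3.2]
width: 8.7
```

Request:
arm_command(rot=[[0,0,0],[0,0,0],[0,0,0]], slide=[[0,0,35],[0,0,20],[0,0,0]], gripper=[4,4,4])

```text
clock: 4.5
eef_pos: [577.3, -234.0, 206.3]
tool_rot: [3.121, 0.007, -1.454]
force: [1.4, 0.1, -3.0]
width: 8.6
```

```bash
python3 - <<'E'
from h import *
s=telemetry.read_state();print(s['eef_pos'],s['tool_rot'],s['width'],s['force'])
im,d=get_image("scene"); a=im[100:400,100:400]
cv2.imwrite("pics/l.png",cv2.resize(a,None,fx=2,fy=2,interpolation=2)[:,:,::-1])
E
```

```text
[ 577.26601305 -234.03802698  206.2745794 ] [ 3.12109577  0.00662293 -1.45415083] 8.55237102246803 [ 1.37035221  0.06624764 -2.9815819 ]
```

View pics/l.png

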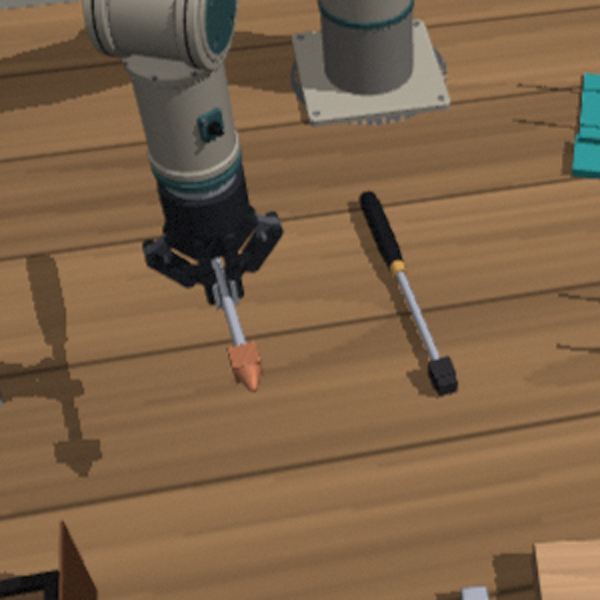

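Request:
arm_command(rot=[[-0.2,-1.2,-1.7],[0,0,-1.7],[0,0,-1.7],[0,0,-1.7],[0,0,-1.7]], slide=[[-1,20,0],[-1,36,0],[-1,36,0],[-1,36,0],[-1,36,0]], gripper=[4,4,4,4,4])

```text
clock: 4.97
eef_pos: [562.5, -77.6, 196.0]
tool_rot: [3.126, -0.006, -1.629]
force: [0.7, 0.9, -4.4]
width: 8.4
```

Request:
arm_command(rot=[[0,0,-1.7],[0,0,-1.7],[0,0,-1.7],[0,0,-1.7],[0,0,-1.7]], slide=[[-1,36,0],[-1,36,0],[-1,36,0],[-1,36,0],[-1,36,0]], gripper=[4,4,4,4,4])

```text
clock: 5.38
eef_pos: [546.6, 110.2, 184.4]
tool_rot: [3.104, -0.012, -1.786]
force: [0.6, 0.6, -4.1]
width: 8.4
```

Request:
arm_command(rot=[[0.1,-1,-1],[0.1,-1,-1],[0,-0.3,-1],[0,0,-0.8],[0,0,0]], slide=[[3,36,5],[3,36,5],[3,36,5],[3,30,5],[2,10,0]], gripper=[4,4,4,4,4])

```text
clock: 5.8
eef_pos: [548.0, 272.1, 191.8]
tool_rot: [3.122, -0.009, -1.848]
force: [0.9, 2.1, -4.0]
width: 8.5
```

Request:
arm_command(rot=[[0,0,0],[0,0,0]], slide=[[0,0,0],[0,0,0]], gripper=[4,4])

```text
clock: 5.97
eef_pos: [544.5, 275.7, 187.3]
tool_rot: [3.116, -0.012, -1.84]
force: [-0.5, -0.7, -4.1]
width: 8.5
```

Request:
arm_command(rot=[[0.3,-1.6,-1.6],[0,-0.2,-0.2],[0,-0.2,0]], slide=[[13,-7,5],[2,-1.5,2],[1,-1,1]], gripper=[4,4,4])

```text
clock: 6.22
eef_pos: [559.7, 259.7, 192.1]
tool_rot: [-3.138, -0.004, -1.879]
force: [-0.5, -0.3, -4.2]
width: 8.3
```

```bash
python3 - <<'E'
from h import *
s=telemetry.read_state();print(s['eef_pos'],s['tool_rot'],s['width'],s['force'])
im,d=get_image("scene");np.savez("pics/s2.npz",im=im,d=d); a=im[120:340,340:560]
b,d=get_image("top");np.savez("pics/t2.npz",im=b,d=d); b=b[80:300,140:360]
s=telemetry.read_state();print(s['eef_pos'],s['tool_rot'],s['width'],s['force'])
cv2.imwrite("pics/o.png",cv2.resize(np.hstack([a,b]),None,fx=1.8,fy=1.8,interpolation=2)[:,:,::-1])
E
```

```text
[559.66503118 259.66832794 192.07230827] [-3.13755047 -0.00418541 -1.87894524] 8.27177181309228 [-0.48427083 -0.26655777 -4.17101013]
[560.36834365 259.02288925 192.68678657] [-3.13613799 -0.00398904 -1.87972246] 8.73932436465916 [-0.84191128 -0.00848401 -3.36293842]
```

View pics/o.png

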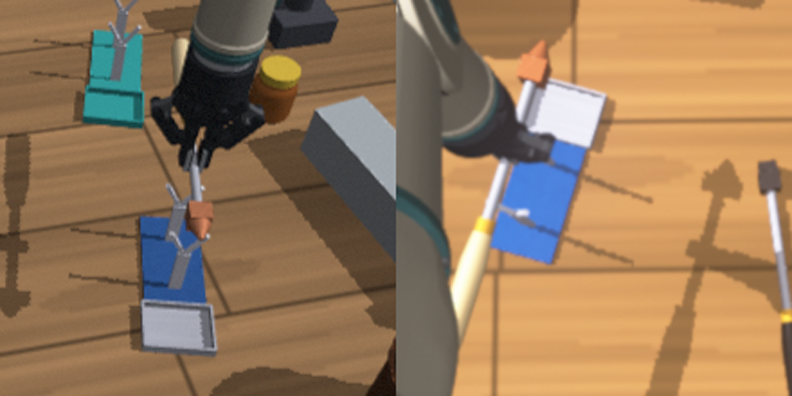

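```bash
cat > m.py <<'E'
from h import *
import sys
def tri(a,b):
    o1,d1=ray("scene",*a);o2,d2=ray("top",*b)
    A=np.c_[d1,-d2];t=np.linalg.lstsq(A,o2-o1,rcond=None)[0]
    p,q=o1+d1*t[0],o2+d2*t[1];return (p+q)/2,np.linalg.norm(p-q)
def bit(im,win):
    hsv=cv2.cvtColor(im,cv2.COLOR_RGB2HSV);H,S,V=[hsv[...,i].astype(int) for i in range(3)]
    m=np.zeros(H.shape,bool);x0,x1,y0,y1=win;m[y0:y1,x0:x1]=1
    return big(m&(H<=12)&(S>115)&(V>100))
E
python3 - <<'E'
from m import *
a=np.load("pics/s2.npz")['im'];b=np.load("pics/t2.npz")['im']
ma=bit(a,(435,470,225,260));mb=bit(b,(200,235,95,130))
for m in(ma,mb):
    v,u=np.nonzero(m);print(m.sum(),u.min(),u.max(),v.min(),v.max(),u.mean(),v.mean())
va,ua=np.nonzero(ma);vb,ub=np.nonzero(mb)
ta=(ua[va==va.max()].mean(),va.max());tb=(ub[vb==vb.min()].mean(),vb.min())
print(ta,tb,"tip",tri(ta,tb)); print("cent",tri((ua.mean(),va.mean()),(ub.mean(),vb.mean())))
# depth of rod pixels in top
d=np.load("pics/t2.npz")['d']
s=np.load("pics/s2.npz")['d']
for x,y in((219,112),(216,118),(192,190),(196,185),(188,200),(180,225)):
    o,r=ray("top",x,y);print("top",x,y,(o+r*d[y,x]).round(),b[y,x])
for x,y in((451,238),(449,232),(449,222),(448,215)):
    o,r=ray("scene",x,y);print("sc",x,y,(o+r*s[y,x]).round(),a[y,x])
i=cv2.resize(b[90:240,160:260],None,fx=4,fy=4,interpolation=2);cv2.imwrite("pics/o2.png",i[:,:,::-1])
E
```

```text
204 445 458 232 252 451.70588235294116 240.0735294117647
302 207 225 102 126 216.98344370860926 115.12582781456953
(np.float64(451.5), np.int64(252)) (np.float64(220.5), np.int64(102)) tip (array([674.86186179, 224.36749159, 203.77536041]), np.float64(0.4205624267051525))
cent (array([649.09200604, 231.55769389, 208.41144416]), np.float64(3.6964183029986426))
top 219 112 [652. 225. 214.] [232 145  95]
top 216 118 [642. 231. 211.] [243 158 103]
top 192 190 [512. 274. 205.] [246 245 249]
top 196 185 [521. 267. 205.] [211 211 224]
top 188 200 [494. 281. 205.] [248 240 216]
top 180 225 [448. 292. 210.] [254 253 242]
sc 451 238 [649. 231. 215.] [176 112  82]
sc 449 232 [633. 233. 215.] [170 117  92]
sc 449 222 [598. 248. 204.] [174 175 187]
sc 448 215 [581. 252. 207.] [170 171 183]
```

View pics/o2.png

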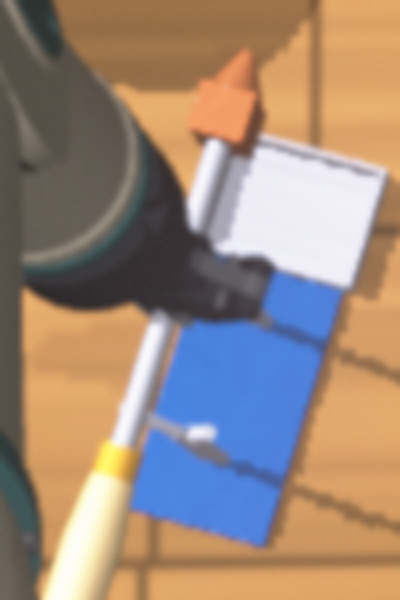

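Request:
arm_command(rot=[[0,0,0.3],[0,0,0],[0,0,0]], slide=[[-5,11,-20],[0,0,-15],[0,0,-5]], gripper=[4,4,4])

```text
clock: 6.57
eef_pos: [558.3, 267.2, 154.8]
tool_rot: [-3.131, -0.0, -1.88]
force: [-0.7, -0.3, -4.2]
width: 8.5
```

```bash
python3 - <<'E'
from h import *
P=onz("top",np.array([213.5,191.]),np.array([127.5,201.25]),201.)
e=P[0]-P[1];print(P,np.hypot(e[0],e[1]),np.degrees(np.arctan2(e[1],e[0])))
E
```

```text
[[627.88159814 237.45679188 201.        ]
 [491.89979722 276.22259756 201.        ]] 141.39956814068807 -15.911835539211394
```

Request:
arm_command(rot=[[0.2,0.6,0.6],[0,0,0],[0,0,0]], slide=[[-2.5,3,-15],[0,0,-10],[0,0,0]], gripper=[4,4,4])

```text
clock: 6.82
eef_pos: [555.6, 269.1, 127.8]
tool_rot: [3.139, -0.0, -1.871]
force: [-0.8, 0.1, -3.8]
width: 8.5
```

```bash
python3 - <<'E'
from m import *
a,_=get_image("scene");b,_=get_image("top")
s=telemetry.read_state();print(s['eef_pos'],s['tool_rot'])
np.savez("pics/p3.npz",a=a,b=b)
A=cv2.resize(a[200:330,390:490],None,fx=4,fy=4,interpolation=2);B=cv2.resize(b[90:220,165:265],None,fx=4,fy=4,interpolation=2)
cv2.imwrite("pics/o3.png",np.hstack([A,B])[:,:,::-1])
E
```

```text
[556.35078625 269.48322498 129.28740419] [ 3.14100633e+00  1.10441158e-03 -1.87075549e+00]
```

View pics/o3.png

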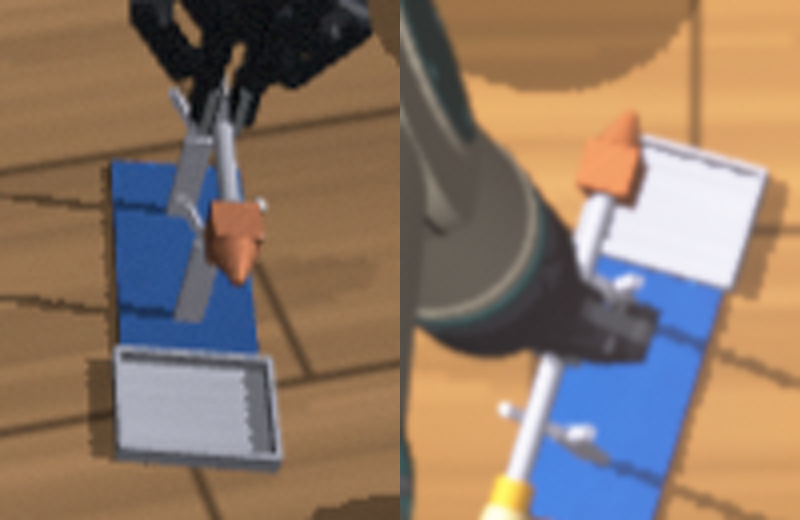

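```bash
python3 - <<'E'
from m import *
z=np.load("pics/p3.npz");a=z['a'];b=z['b']
ma=bit(a,(435,465,240,275));mb=bit(b,(200,232,110,148))
va,ua=np.nonzero(ma);vb,ub=np.nonzero(mb)
ta=(ua[va==va.max()].mean(),va.max());tb=(ub[vb==vb.min()].mean(),vb.min())
print(ma.sum(),mb.sum(),ta,tb);p,e=tri(ta,tb);print("tip",p,e)
y=np.radians(-17.0);O=np.array([560,269.2]);M=np.array([[np.cos(y),np.sin(y)],[-np.sin(y),np.cos(y)]])
print("tip in stand",M@(p[:2]-O)); print("tcp in stand",M@(np.array([556.0,269.3])-O))
E
```

```text
185 232 (np.float64(449.5), np.int64(270)) (np.float64(222.5), np.int64(118))
tip [669.24383121 235.40018664 135.81703353] 1.2786614668686724
tip in stand [114.35250439  -0.38311711]
tcp in stand [-3.85445619 -1.07385634]
```

Request:
arm_command(rot=[[0,0,0],[0,0,0],[0,0,0]], slide=[[0,0,-15],[0,0,-12],[0,0,-6]], gripper=[4,4,4])

```text
clock: 7.17
eef_pos: [559.7, 270.5, 98.7]
tool_rot: [-3.136, 0.007, -1.871]
force: [-0.6, -0.4, -4.1]
width: 8.6
```

Request:
arm_command(rot=[[-0.3,0.4,0],[0,0,0],[0,0,0]], slide=[[-3,-1,-7],[-0.5,0,-5],[0,0,0]], gripper=[4,4,4])

```text
clock: 7.42
eef_pos: [555.6, 269.2, 85.1]
tool_rot: [3.141, -0.002, -1.871]
force: [0.6, -0.1, -3.6]
width: 8.2
```

Request:
arm_command(rot=[[0,0,0],[0,0,0]], slide=[[0,0,-2.5],[0,0,-1]], gripper=[4,4])

```text
clock: 7.58
eef_pos: [556.5, 270.4, 82.2]
tool_rot: [-3.141, 0.0, -1.871]
force: [0.4, 0.4, -2.8]
width: 8.7
```

Request:
arm_command(rot=[[0,0,0],[0,0,0]], slide=[[0,0,-2],[0,0,-1]], gripper=[4,4])

```text
clock: 7.75
eef_pos: [557.1, 271.0, 80.4]
tool_rot: [-3.14, 0.002, -1.871]
force: [-2.6, -0.7, 3.7]
width: 8.4
```

```bash
python3 - <<'E'
from m import *
a,_=get_image("scene");b,_=get_image("top")
s=telemetry.read_state();print(s['eef_pos'],s['tool_rot'],s['force'])
A=cv2.resize(a[200:330,390:490],None,fx=4,fy=4,interpolation=2);B=cv2.resize(b[90:220,165:265],None,fx=4,fy=4,interpolation=2)
cv2.imwrite("pics/o4.png",np.hstack([A,B])[:,:,::-1])
E
```

```text
[557.1384477  271.0914969   80.42610221] [-3.14005299e+00  2.26439105e-03 -1.87125231e+00] [-1.88593678  0.67839109  1.90606718]
```

View pics/o4.png

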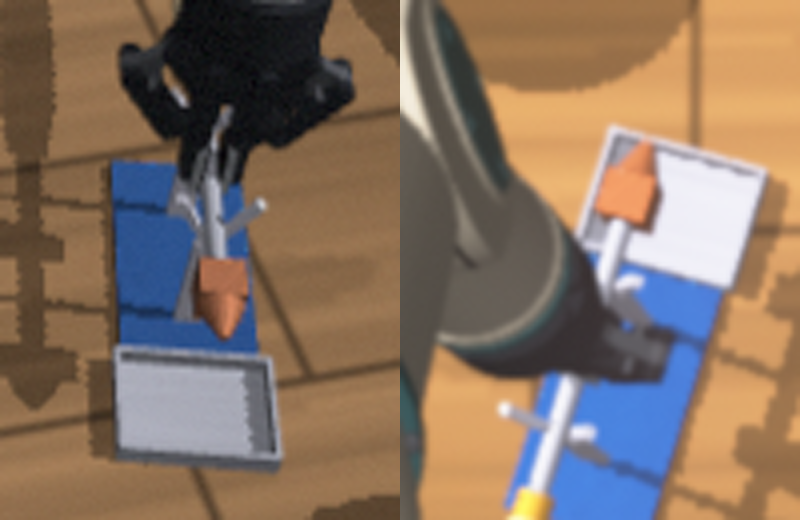

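The rod sits in both V's (back fork near pixel 555,430 and front fork near 620,290 in the top view), with the copper bit over the pan. Releasing.

Request:
arm_command(rot=[[0,0,0],[0,0,0],[0,0,0],[0,0,0],[0,0,0]], slide=[[0,0,0],[0,0,0],[0,0,0],[0,0,0],[0,0,0]], gripper=[25,45,65,85,85])

```text
clock: 8.27
eef_pos: [559.4, 270.7, 81.7]
tool_rot: [-3.136, 0.004, -1.871]
force: [-0.3, -0.1, 0.2]
width: 68.5
```

Request:
arm_command(rot=[[0,0,0],[0,0,0],[0,0,0],[0,0,0],[0,0,0]], slide=[[0,0,2],[0,0,8],[0,0,15],[0,0,25],[0,0,30]], gripper=[85,85,85,85,85])

```text
clock: 8.68
eef_pos: [555.0, 268.4, 159.2]
tool_rot: [3.139, -0.006, -1.871]
force: [0.4, 0.5, -0.3]
width: 85.0
```

Request:
arm_command(rot=[[0,0,0],[0,0,0],[0,0,0],[0,0,0],[0,0,0]], slide=[[0,0,35],[0,-25,30],[0,-35,20],[0,-35,0],[0,-35,0]], gripper=[85,85,85,85,85])

```text
clock: 9.1
eef_pos: [556.6, 147.2, 257.7]
tool_rot: [-3.135, 0.01, -1.853]
force: [0.6, 0.5, -1.2]
width: 84.8
```

Request:
arm_command(rot=[[0,0,0],[0,0,0],[0,0,0],[0,0,0],[0,0,0]], slide=[[0,-35,0],[0,-35,0],[0,-35,0],[0,-20,0],[0,0,0]], gripper=[85,85,85,85,85])

```text
clock: 9.52
eef_pos: [556.3, 6.6, 264.6]
tool_rot: [-3.125, 0.009, -1.863]
force: [-0.5, -0.4, 0.8]
width: 84.8
```

```bash
python3 - <<'E'
from m import *
a,_=get_image("scene");b,_=get_image("top")
s=telemetry.read_state();print(s['clock'],s['eef_pos'],s['qd'],s['force'])
np.savez("pics/p5.npz",a=a,b=b)
A=cv2.resize(a[180:350,370:470],None,fx=3.5,fy=3.5,interpolation=2);B=cv2.resize(b[90:260,160:280],None,fx=3.5,fy=3.5,interpolation=2)
cv2.imwrite("pics/o5.png",np.hstack([A,B])[:,:,::-1])
cv2.imwrite("pics/o6.png",a[:,:,::-1])
ma=bit(a,(425,465,250,300));mb=bit(b,(200,240,115,155))
va,ua=np.nonzero(ma);vb,ub=np.nonzero(mb)
ta=(ua[va==va.max()].mean(),va.max());tb=(ub[vb==vb.min()].mean(),vb.min())
print(ma.sum(),mb.sum(),ta,tb);p,e=tri(ta,tb);print("tip",p,e)
y=np.radians(-17.0);O=np.array([560,269.2]);M=np.array([[np.cos(y),np.sin(y)],[-np.sin(y),np.cos(y)]])
print("tip in stand",M@(p[:2]-O))
E
```

```text
9.6167 [556.63667703  11.57907497 264.30685601] [-0.04301491  0.01350899 -0.04641955 -0.00608469 -0.01572557  0.00012727
 -0.00627652] [ 0.39461503  0.01522072 -0.22454772]
163 203 (np.float64(445.5), np.int64(283)) (np.float64(226.0), np.int64(126))
tip [668.54921873 236.94854911  89.38696046] 0.22637380000927237
tip in stand [113.23554581   0.89450425]
```

View pics/o5.png

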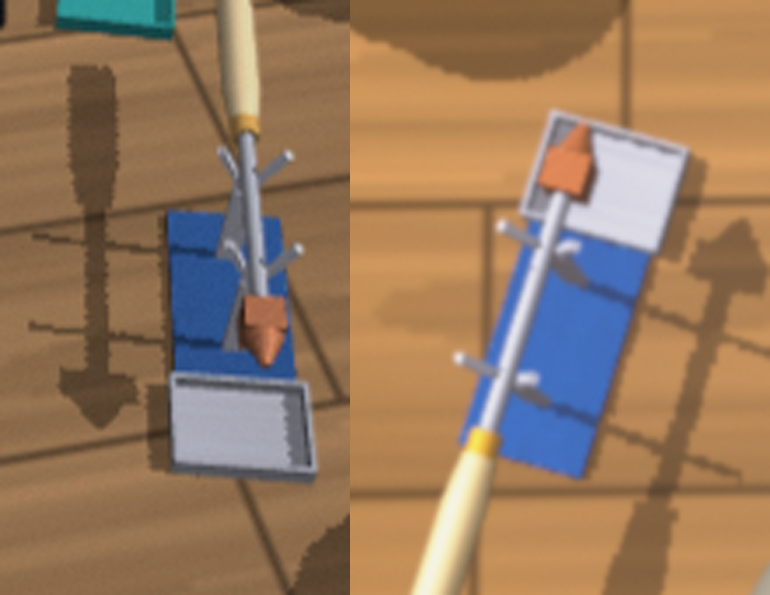

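View pics/o6.png

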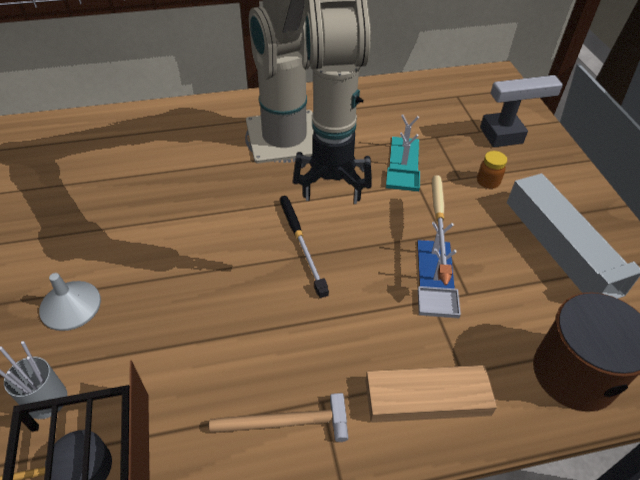

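The iron lies level in both forks with its tip at (445, 283) in the scene view. The black iron is unmoved (bit at 321, 288) and the arm is well clear, so I'm handing in.

```bash
python3 -c "
from cell import ctrl
print(ctrl.finish_job())"
```

```text
the job is handed in; nothing more can be done
None
```

I picked up the good iron at mid-rod and lowered it into both forks of the blue stand while still gripped. I opened the fingers only once contact showed on the wrist force (about −3.5 N hanging, +3.7 N at contact). The job was handed in at about 9.6 s; no verdict is reported.

**Last check after release:**
- **Tip:** measured in both cameras at x 113, y 1, z 89 mm in the stand's frame. That puts the mid point about 2 mm from the middle between the forks, with the iron level and the copper bit over the pan.
- **Clearance:** the arm stood about 260 mm away from the iron at z 264 mm, with no load on the wrist. It was still creeping a little, about 5 mm over the two pictures.
- **Old iron:** by eye it is where it was in the first picture; I did not measure it again.

**What went wrong or disagreed:**
- The arm drifted by several millimetres between commands, so I corrected it step by step. While closing on the rod, the fingers pressed the table lightly, at about 8 N.
- The gripper read 8.4 mm on the 11 mm rod, but the hold stayed firm throughout.
- While the iron was held above the stand, its position measured across the rod differed by about 4 mm between two methods. The final placing came out centred.

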